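# Charged watches to the packing tray, in label order

### The job

The four watches on the white charging dock are charged and ready to pack; their labels have been printed in the order in which they stand. Move them to the grey packing tray in that same order, left to right as the robot sees it: the leftmost watch on the dock onto the leftmost foam pad, and so on to the rightmost. Lay each one flat, face up, centred and square on its own pad with its long side along the pad's long side, and do not drop any.

Things in the scene. Friction and masses are not known exactly. Their poses are not given: they have to be found in the camera images.
- watch_red: loose smartwatch case without strap, red case with black glass and a red ring on its face; 45 mm long (own x) by 38 mm wide (own y) by 12 mm high, about 45 g; it lies face up on a puck of the dock. Origin: centre of its underside; z up out of the glass, crown on its -y side. Plain grasp: from above across the 38 mm width; neighbours stand 80 mm apart, centre to centre
- watch_blue: loose smartwatch case without strap, blue case with black glass and a blue ring on its face; 45 mm long (own x) by 38 mm wide (own y) by 12 mm high, about 45 g; it lies face up on a puck of the dock. Origin: centre of its underside; z up out of the glass, crown on its -y side. Plain grasp: from above across the 38 mm width; neighbours stand 80 mm apart, centre to centre
- watch_yellow: loose smartwatch case without strap, yellow case with black glass and a yellow ring on its face; 45 mm long (own x) by 38 mm wide (own y) by 12 mm high, about 45 g; it lies face up on a puck of the dock. Origin: centre of its underside; z up out of the glass, crown on its -y side. Plain grasp: from above across the 38 mm width; neighbours stand 80 mm apart, centre to centre
- watch_white: loose smartwatch case without strap, white case with black glass and a white ring on its face; 45 mm long (own x) by 38 mm wide (own y) by 12 mm high, about 45 g; it lies face up on a puck of the dock. Origin: centre of its underside; z up out of the glass, crown on its -y side. Plain grasp: from above across the 38 mm width; neighbours stand 80 mm apart, centre to centre
- bay_red: fixed dock bay on which the red watch stands at the start: grey tile 66 x 62 x 3 mm with a white charging puck (diameter 32 mm, 6 mm high) in its middle, so the watch's underside is 9 mm above this origin. The four bays look alike and are told apart by the watch standing on them. Origin: centre of the tile's underside
- bay_blue: fixed dock bay on which the blue watch stands at the start: grey tile 66 x 62 x 3 mm with a white charging puck (diameter 32 mm, 6 mm high) in its middle, so the watch's underside is 9 mm above this origin. The four bays look alike and are told apart by the watch standing on them. Origin: centre of the tile's underside
- bay_yellow: fixed dock bay on which the yellow watch stands at the start: grey tile 66 x 62 x 3 mm with a white charging puck (diameter 32 mm, 6 mm high) in its middle, so the watch's underside is 9 mm above this origin. The four bays look alike and are told apart by the watch standing on them. Origin: centre of the tile's underside
- bay_white: fixed dock bay on which the white watch stands at the start: grey tile 66 x 62 x 3 mm with a white charging puck (diameter 32 mm, 6 mm high) in its middle, so the watch's underside is 9 mm above this origin. The four bays look alike and are told apart by the watch standing on them. Origin: centre of the tile's underside
- dock: fixed charging dock, the white low bar 84 mm deep (x) by 330 mm long (y) and 18 mm high, with four bays in a row along its y axis at y = -120, -40, +40 and +120 mm, x = 0. Its x points away from the robot, +y to the robot's left. Origin: centre of its underside, on the table. It stands in front of or behind the tray, turned a little; its pose relative to the tray differs from start to start
- tray: fixed packing tray, grey, 84 mm deep (x) by 330 mm long (y), rim 12 mm high, with four dark raised foam pads (58 mm in x, 50 mm in y) in a row along its y axis at y = -120, -40, +40 and +120 mm, x = 0; the pads are empty at the start and their flat tops are 16 mm above the origin. Its x points away from the robot, +y to the robot's left. Origin: centre of its underside, on the table
Mind the look-alikes: they are no part of the job. Of the things shaped like the watch_blue, the blue one is meant.

How it is judged:
At the end, for the whole second after the job is handed in: every watch is on the pad with the same place in the row as its bay: centre within 10 mm of the pad's centre both ways, flat on the pad (height within 3 mm, tilt under 0.1 rad), long side within 15 degrees of the tray's x axis (either way round), released and at rest (((y of bay_red in the frame of dock between -0.15 and -0.09 m and y of watch_red in the frame of tray between -0.13 and -0.11 m) or (y of bay_red in the frame of dock between -0.07 and -0.01 m and y of watch_red in the frame of tray between -0.05 and -0.03 m) or (y of bay_red in the frame of dock between 0.01 and 0.07 m and y of watch_red in the frame of tray between 0.03 and 0.05 m) or (y of bay_red in the frame of dock between 0.09 and 0.15 m and y of watch_red in the frame of tray between 0.11 and 0.13 m)) and x of watch_red in the frame of tray between -0.01 and 0.01 m and z of watch_red in the frame of tray between 0.013 and 0.019 m and angle between each of watch_red, watch_blue, watch_yellow, watch_white's own z axis and vertical below 0.1 rad and angle between the x axis of each of watch_red, watch_blue, watch_yellow, watch_white and the x axis of tray, either way round below 0.26 rad and linear speed of each of watch_red, watch_blue, watch_yellow, watch_white below 0.02 m/s and contact force between each of watch_red, watch_blue, watch_yellow, watch_white and the fingers below 0.05 N and ((y of bay_blue in the frame of dock between -0.15 and -0.09 m and y of watch_blue in the frame of tray between -0.13 and -0.11 m) or (y of bay_blue in the frame of dock between -0.07 and -0.01 m and y of watch_blue in the frame of tray between -0.05 and -0.03 m) or (y of bay_blue in the frame of dock between 0.01 and 0.07 m and y of watch_blue in the frame of tray between 0.03 and 0.05 m) or (y of bay_blue in the frame of dock between 0.09 and 0.15 m and y of watch_blue in the frame of tray between 0.11 and 0.13 m)) and x of watch_blue in the frame of tray between -0.01 and 0.01 m and z of watch_blue in the frame of tray between 0.013 and 0.019 m and ((y of bay_yellow in the frame of dock between -0.15 and -0.09 m and y of watch_yellow in the frame of tray between -0.13 and -0.11 m) or (y of bay_yellow in the frame of dock between -0.07 and -0.01 m and y of watch_yellow in the frame of tray between -0.05 and -0.03 m) or (y of bay_yellow in the frame of dock between 0.01 and 0.07 m and y of watch_yellow in the frame of tray between 0.03 and 0.05 m) or (y of bay_yellow in the frame of dock between 0.09 and 0.15 m and y of watch_yellow in the frame of tray between 0.11 and 0.13 m)) and x of watch_yellow in the frame of tray between -0.01 and 0.01 m and z of watch_yellow in the frame of tray between 0.013 and 0.019 m and ((y of bay_white in the frame of dock between -0.15 and -0.09 m and y of watch_white in the frame of tray between -0.13 and -0.11 m) or (y of bay_white in the frame of dock between -0.07 and -0.01 m and y of watch_white in the frame of tray between -0.05 and -0.03 m) or (y of bay_white in the frame of dock between 0.01 and 0.07 m and y of watch_white in the frame of tray between 0.03 and 0.05 m) or (y of bay_white in the frame of dock between 0.09 and 0.15 m and y of watch_white in the frame of tray between 0.11 and 0.13 m)) and x of watch_white in the frame of tray between -0.01 and 0.01 m and z of watch_white in the frame of tray between 0.013 and 0.019 m); the robot touches nothing.
It fails at once if the red watch is dropped (falls free faster than 0.6 m/s, a drop of about 18 mm) (contact force between watch_red and the fingers below 0.02 N and linear speed of watch_red above 0.6 m/s).
It fails at once if the blue watch is dropped (falls free faster than 0.6 m/s, a drop of about 18 mm) (contact force between watch_blue and the fingers below 0.02 N and linear speed of watch_blue above 0.6 m/s).
It fails at once if the yellow watch is dropped (falls free faster than 0.6 m/s, a drop of about 18 mm) (contact force between watch_yellow and the fingers below 0.02 N and linear speed of watch_yellow above 0.6 m/s).
It fails at once if the white watch is dropped (falls free faster than 0.6 m/s, a drop of about 18 mm) (contact force between watch_white and the fingers below 0.02 N and linear speed of watch_white above 0.6 m/s).
It also fails if it takes over 88 s, if anything falls off the work surface, if the arm or the gripper's body presses on something with over 40 N, if the wrist force passes 120 N, or if a joint passes its speed limit or range.

### The arm

A 6-joint arm with a two-finger parallel gripper is mounted at the origin on the work surface. World frame = base frame: x ahead of the robot, y to its left, z up, the work surface at z = 0. Lengths are in m, angles in rad, forces in N, time in s.
With the tool pointing down it reaches from about 0.35 to 0.975 m from the base axis. Payload 4.9 kg.
Tool frame: the origin (TCP) lies midway between the tips of the shut fingers; the grasp point (between the pads) lies 19 mm behind it; z points along the fingers, y is the line along which they close (so a half turn about z gives the same grasp; the last joint's range is limited). The gripper opens to 85 mm and grips with 20 to 120 N. Pads are 22 mm wide; open, the fingers measure 114 mm over their backs; the gripper's body (76 mm by 85 mm) begins 54 mm behind the grasp point. The pads swing forward as they close: fully open they stand 13 mm farther back than shut.
Start: joints at [1.149, 0.053, 1.613, -0, 1.476, -0.119], TCP at [0.186, 0.597, 0.231] pointing down, gripper open.
Joint ranges: [-3.01, 3.01], [-1.01, 2.22], [0.06, 2.58], [-1.02, 4.17], [0.09, 2.62], [-3.14, 3.14]. Speed limits (rad/s): [2.57, 2.57, 3.14, 3.14, 3.14, 3.14].

### API

Orientations are given as a unit quaternion [w, x, y, z].
In Python, from plant import manip gives the robot as it stands.
- The arm moves only by the tool move_arm, never from a script. Its argument "increments" is one flat list of numbers, 5 for each row, row after row: the shift along the tool's x, y, z in mm, then the turn about the tool's z in rad, then the opening, from 0 (shut) to 1 (fully open). In form: [tx, ty, tz, spin, jaw, tx, ty, tz, spin, jaw, ...]. A call has 1 to 8 rows; each row shifts and turns the commanded pose from where the row before left it, along the tool's axes as they then stand; what a row does not reach is not made up. A row lasts 1/12 s, in which the tool goes at most 41.7 mm and 7.16 degrees, less where a joint would pass 70% of its speed; a pose out of reach is approached as far as the arm can. A call with a gripper value outside its range is refused whole. The fingers move at their own pace and stop on an object; the grip force is fixed at half the most. Time passes only in rows, so rows that do not move let the fingers close. It gives the time, the measured TCP pose, the force, the opening and the grip force at its end, in the units of the state.
- manip.state(): the state, without advancing time (a new reading comes with each control period).
- manip.grab_frame(name): name is "scene" or "top" or "wrist"; returns a dict with "image" (480x640x3 uint8, blue, green, red), "fov_y" (degrees; the focal length in pixels is half the picture's height over the tangent of half this angle, whatever the lens; pixels are square), "cx", "cy" (the principal point, pixels), "eye" and "rotation" of the camera in the world; the wrist camera has in their place "T_tool_cam" (4x4, takes a point from camera to tool coordinates, whose origin is the TCP and whose axes are the flange's). Camera axes: x right, y down, z forward; pixel columns grow to the right and rows downward; lengths in m; the calibration is good to about 2 mm. A picture is of the moment at which its call begins: read the wrist's pose just before it. There is no depth.
- manip.job_done(): hands the job in; it is judged then, once.
The state is a dict: "time": time; "joint_pos": joint angles; "joint_vel": joint speeds; "joint_efforts": joint torques, N m; "tool_pos": TCP position; "tool_rot": TCP orientation; "contact_force": force on the tool from outside, world axes, zero at the start; "ft_torque": the same for the moment, N m; "gripper_width": opening from 0.0 (shut) to 1.0 (fully open); "grasp_force": force on a finger pad.
Only numpy, scipy, OpenCV 4.12 (cv2) and the standard library are available. Lean on these libraries where they do the work, as an engineer would, in place of code of your own. Each camera call takes 0.05 s, during which the arm holds its last target. There are 200 camera calls.

## Working session

There is one attempt and no reset: what is moved stays moved. The work goes in short steps, Python scripts to look and compute and a tool call to move; the robot and the scene stay as the last step left them, time stands still between calls to the robot, and variables do not carry over. Pictures are saved under pics/ and viewed, at most 14 in all, crops included, and the job is handed in when it is done.

Besides the shell and the picture viewer there is one more tool, called after "Emit:" as name(argument=value, ...), one argument or row to a line, values as JSON. move_arm: Moves the arm, as the interface text tells. Its arguments: {"type":"object","properties":{"increments":{"type":"array"}},"required":["increments"]}

```bash
mkdir -p pics; ls; python3 - <<'E'
from plant import manip
import cv2
print(manip.state())
for n in("scene","top"):
    f=manip.grab_frame(n); cv2.imwrite(f"pics/{n}0.png",f["image"]); print({k:v for k,v in f.items() if k!="image"})
E
```

```text
pics
{'time': 0.0, 'joint_pos': array([ 1.14900702e+00,  5.33158257e-02,  1.61428428e+00, -1.07540925e-05,
        1.47599992e+00, -1.18996996e-01]), 'joint_vel': array([ 8.65257625e-04, -9.76934775e-04, -2.05274173e-03,  9.50322767e-05,
        7.15803712e-04,  1.84432728e-03]), 'joint_efforts': array([-1.49341635e-03, -3.93672073e+01, -3.70180321e+01, -7.07467279e-05,
        6.90075583e-03,  7.53090518e-06]), 'tool_pos': array([0.18611217, 0.59599837, 0.23009427]), 'tool_rot': array([-2.62936499e-04,  1.50817880e-01,  9.88561055e-01, -9.68645988e-04]), 'contact_force': array([ 0.53577584,  0.20407074, -0.08754102]), 'ft_torque': array([ 0.06452786,  0.00494872, -0.03075507]), 'grasp_force': 0.0, 'gripper_width': 1.0008283033182284}
{'fov_y': 46.53670653238948, 'cx': 317.1606896530204, 'cy': 232.70648164061933, 'eye': array([ 1.27072125, -0.14637893,  0.62543768]), 'rotation': array([-0.33243482,  0.68619298,  0.58691334, -0.27232153])}
{'fov_y': 56.59566486028809, 'cx': 315.996287494574, 'cy': 241.42927726340827, 'eye': array([ 0.49004214, -0.03782445,  0.77920457]), 'rotation': array([-0.02778222,  0.70938111, -0.70301156,  0.04220584])}
```

View pics/top0.png

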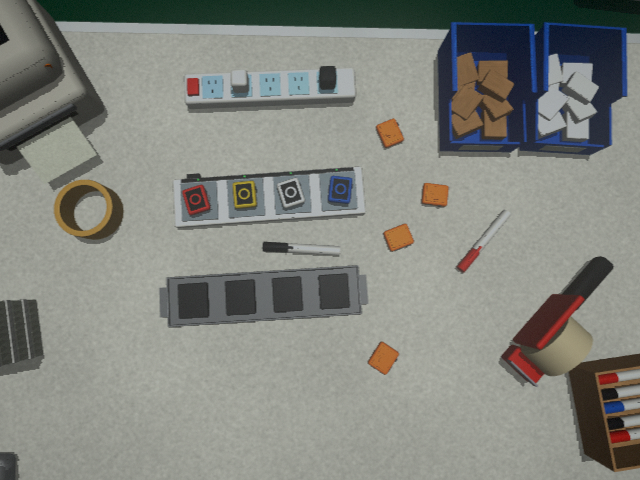

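View pics/scene0.png

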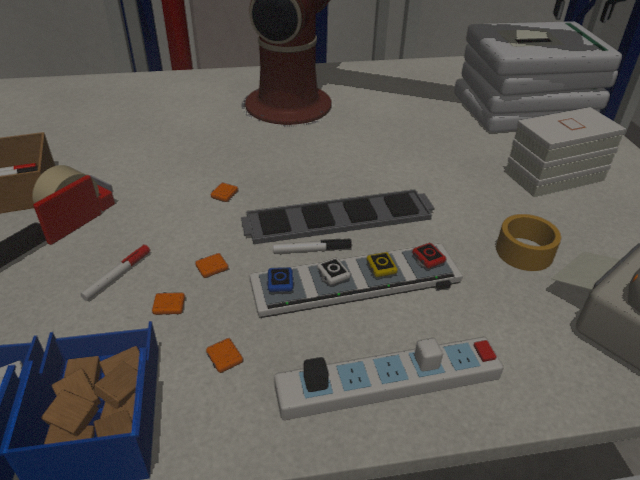

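The top view has +x up and +y to the left. The dock, left to right, holds red (196,199), yellow (244,194), white (290,192) and blue (341,189). The tray's pads are at (193,300), (240,297), (287,294) and (334,291), with a pen between dock and tray at (300,248).

Things that could be mistaken for the watches or dock: orange blocks (390,133), (435,195), (398,237), (383,358); power strip (270,87) with its red switch (194,87); bin blocks (480,95) and (568,95). None of these is a black-glass case on a puck.

Next I'll take a close crop.

```bash
python3 - <<'E'
import cv2
a=cv2.imread("pics/top0.png")[155:335,155:375]
cv2.imwrite("pics/crop0.png",cv2.resize(a,None,fx=3.3,fy=3.3,interpolation=cv2.INTER_CUBIC))
E
```

```text
(no output)
```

View pics/crop0.png

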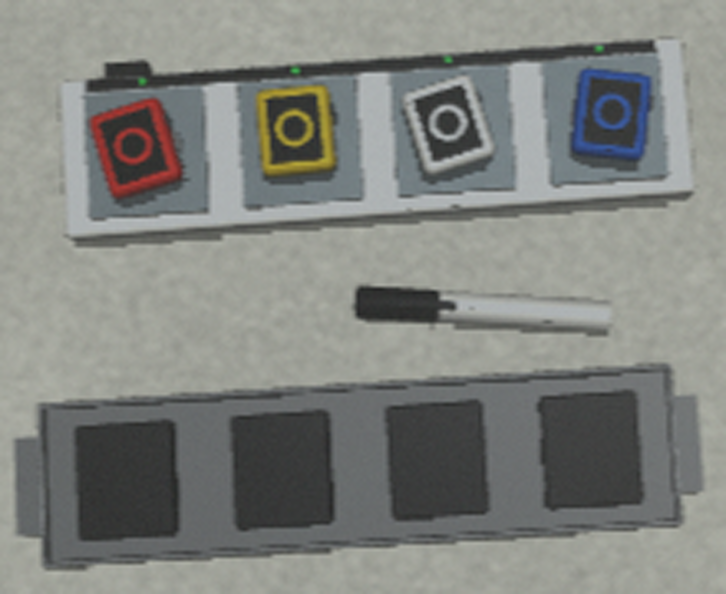

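The crop confirms red, yellow, white and blue watches, each with black glass and a ring, turned by different angles. The pads below are empty. Now I'll measure the glass and the pads in both views.

```bash
cat > h.py <<'E'
import cv2,numpy as np
from scipy.spatial.transform import Rotation as R
from plant import manip
def q(w): return R.from_quat([w[1],w[2],w[3],w[0]]).as_matrix()
CAL={}
def frame(n):
    s=manip.state(); f=manip.grab_frame(n)
    if n=="wrist":
        T=np.eye(4);T[:3,:3]=q(s["tool_rot"]);T[:3,3]=s["tool_pos"];T=T@np.array(f["T_tool_cam"]);f["R"],f["eye"]=T[:3,:3],T[:3,3]
    else: f["R"]=q(f["rotation"])
    return f
def rays(f,px):
    F=240/np.tan(np.radians(f["fov_y"]/2)); px=np.atleast_2d(px)
    d=np.c_[(px[:,0]-f["cx"])/F,(px[:,1]-f["cy"])/F,np.ones(len(px))]@f["R"].T
    return d
def plane(f,px,z):
    d=rays(f,px); return f["eye"]+d*((z-f["eye"][2])/d[:,2])[:,None]
def tri(f,p,g,r):
    a,b=rays(f,p)[0],rays(g,r)[0]
    t=np.linalg.lstsq(np.c_[a,-b],g["eye"]-f["eye"],rcond=None)[0]
    A,B=f["eye"]+a*t[0],g["eye"]+b*t[1]; return (A+B)/2,np.linalg.norm(A-B)
def dark(img,box,thr,lo,hi):
    x0,y0,x1,y1=box; g=img[y0:y1,x0:x1].max(2); k=4
    g=cv2.resize(g,None,fx=k,fy=k,interpolation=cv2.INTER_LINEAR)
    c,_=cv2.findContours((g<thr).astype('uint8'),cv2.RETR_EXTERNAL,cv2.CHAIN_APPROX_NONE)
    o=[]
    for u in c:
        if lo<cv2.contourArea(u)/k/k<hi: o.append((u[:,0]+.5)/k-.5+[x0,y0])
    return sorted(o,key=lambda u:u[:,0].mean())
def rect(P):  # world xy points -> centre, size along x, y, yaw of long side rel. +x
    (c,s,a)=cv2.minAreaRect((P[:,:2]*1000).astype('float32')); 
    b=cv2.boxPoints((c,s,a)); e=[b[1]-b[0],b[2]-b[1]]; e=max(e,key=np.linalg.norm)
    y=(np.arctan2(e[1],e[0])+np.pi/2)%np.pi-np.pi/2
    return np.array(c),sorted(s),y
E
python3 - <<'E'
from h import *
t=frame("top");s=frame("scene")
for n,thr in(("glass",70),):
    T=dark(t["image"],(170,176,366,220),thr,60,600);S=dark(s["image"],(250,235,460,310),thr,40,600)
    print(len(T),len(S),[u.mean(0).round(0).tolist() for u in S])
    for u in T: print("g",u.mean(0).round(1),*rect(plane(t,u,.038)))
P=dark(t["image"],(165,265,365,328),85,300,1500);Q=dark(s["image"],(245,188,435,240),75,100,1500)
print(len(P),len(Q))
C=[]
for u in P: r=rect(plane(t,u,.016));C.append(r[0]);print("p",u.mean(0).round(1),*r)
v=C[0]-C[-1];print("row",v,np.arctan2(-v[0],v[1]))
def box(u): return cv2.boxPoints(cv2.minAreaRect(u.astype('float32'))).mean(0)
if len(Q)==4:
    for u,w in zip(P,Q[::-1]): print("tri p",*tri(t,box(u),s,box(w)))
if len(S)==4 and len(T)==4:
    for u,w in zip(T,S[::-1]): print("tri g",*tri(t,box(u),s,box(w)))
E
```

```text
5 11 [[276.0, 237.0], [280.0, 276.0], [283.0, 290.0], [331.0, 280.0], [333.0, 268.0], [336.0, 244.0], [379.0, 273.0], [380.0, 296.0], [382.0, 261.0], [427.0, 263.0], [429.0, 252.0]]
g [195.  198.8] [633.55511475 150.93925476] [25.162763595581055, 32.93082809448242] 0.31937158
g [210.5 178. ] [671.48468018 123.19682312] [10.38342571258545, 103.33816528320312] -1.4847149
g [243.7 193.5] [643.65643311  69.74996185] [24.790771484375, 32.66240310668945] 0.12518108
g [290.4 191.6] [647.5847168   -8.38861465] [25.10250473022461, 31.94327735900879] 0.31820238
g [340.1 188.5] [654.18713379 -92.58718109] [25.722448348999023, 32.40351486206055] -0.09395766
4 0
p [193.  300.2] [464.11618042 153.729599  ] [53.054176330566406, 60.319637298583984] 0.06979132
p [240.  296.9] [470.18212891  74.47177124] [52.19363021850586, 59.88164138793945] 0.061894298
p [286.9 294. ] [475.40197754  -4.62537003] [50.79207992553711, 60.53484344482422] 0.07487762
p [333.4 291.1] [481.2875061  -83.30542755] [51.68040084838867, 59.4239387512207] 0.073800206
row [-17.17132568 237.03502655] 0.07231582000388527
```

Emit:
move_arm(
  increments=[-20,-10,0,0,0.65,-35,-18,0,0,0.65,-35,-18,0,0,0.65,-35,-18,0,0,0.65,-35,-18,0,0,0.65,-35,-18,0,0,0.65,-35,-18,0,0,0.65,-35,-18,0,0,0.65],
)

```text
time: 0.87
tool_pos: [0.3997, 0.3861, 0.2312]
tool_rot: [0.0, 0.151, 0.989, 0.0]
contact_force: [0.8, 0.7, 0.4]
gripper_width: 0.645
grasp_force: 0.0
```

Emit:
move_arm(
  increments=[-35,-18,0,0,0.65,-35,-18,0,0,0.65,-35,-18,0,0,0.65,-35,-18,0,0,0.65,-35,-18,0,0,0.65,-35,-18,0,0,0.65,-35,-18,0,0,0.65,-20,-15,0,0,0.65],
)

```text
time: 1.53
tool_pos: [0.6118, 0.1713, 0.2309]
tool_rot: [0.0, 0.152, 0.988, -0.0]
contact_force: [-0.6, 0.4, -0.6]
gripper_width: 0.652
grasp_force: 0.0
```

Emit:
move_arm(
  increments=[-25,-13,0,-0.12,0.65,0,0,0,-0.12,0.65,0,0,0,-0.12,0.65,0,0,0,-0.12,0.65,0,0,0,-0.12,0.65,0,0,0,0,0.65],
)

```text
time: 2.03
tool_pos: [0.6295, 0.1541, 0.2309]
tool_rot: [-0.0, -0.149, 0.989, 0.0]
contact_force: [-0.2, -0.3, 0.4]
gripper_width: 0.653
grasp_force: 0.0
```

```bash
cat >> h.py <<'E'
def psi():  # tool yaw: angle of the tool's x line (watch long side when gripped) from world x
    M=q(manip.state()["tool_rot"]); a=np.arctan2(M[1,1],M[0,1])-np.pi/2
    return (a+np.pi/2)%np.pi-np.pi/2
def go(x,y,z,p):  # mm; prints spin and shifts along the tool's present axes
    s=manip.state();M=q(s["tool_rot"]);d=M.T@(np.array([x,y,z])-s["tool_pos"]*1000)
    print("t",s["time"],"pos",(s["tool_pos"]*1000).round(1),"psi",psi().round(3),"w",s["gripper_width"],"gf",s["grasp_force"],"shift",d.round(1),"spin",round(-(p-psi()),3),"tilt",M[2,2].round(4))
E
python3 - <<'E'
from h import *
go(633.5,151,150,.319)
f=frame("wrist");cv2.imwrite("pics/w1.png",f["image"]);print(f["eye"],f["fov_y"])
E
```

```text
t 2.0333 pos [629.5 154.1 230.9] psi 0.299 w 0.6532139538055854 gf 0.0 shift [-2.9 -4.1 80.9] spin -0.02 tilt -1.0
[0.55413259 0.13125393 0.37323127] 60.78100947800989
```

View pics/w1.png

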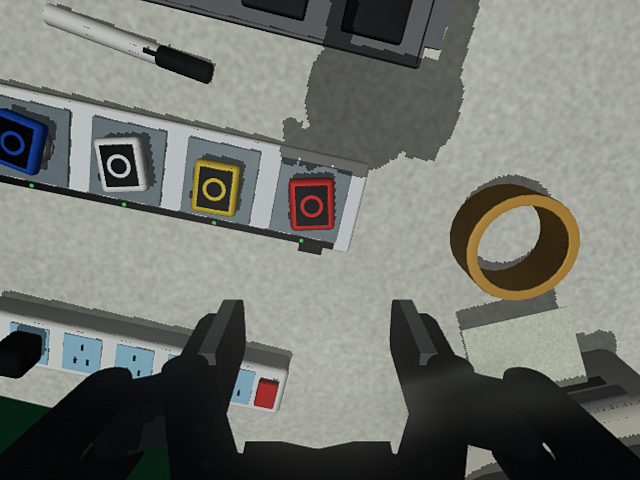

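The wrist view shows red at (312,206), yellow (214,189), white (120,165) and blue (12,143). The pen is at (130,45) and the tray at top right. I'll measure the glass here and triangulate it against the top view.

```bash
python3 - <<'E'
from h import *
import pickle
f=frame("wrist");t=frame("top");t["image"]=cv2.imread("pics/top0.png")
print((manip.state()["tool_pos"]*1000).round(1))
T=[u for u in dark(t["image"],(170,176,366,220),70,60,600) if np.ptp(u[:,0])<30]
W=dark(f["image"],(90,140,345,232),70,250,3000)
for u in W: print("w",u.mean(0).round(),*rect(plane(f,u,.039)))
def box(u): return cv2.boxPoints(cv2.minAreaRect(u.astype('float32'))).mean(0)
W=[w for w in W if np.ptp(w[:,0])<60]
for u,w in zip(T,W[::-1]): print("tri",*tri(t,box(u),f,box(w)))
E
```

```text
[629.5 154.3 231.1]
w [119. 166.] [647.34936523  -8.86672401] [27.00215721130371, 34.024654388427734] 0.32615864
w [148. 164.] [639.14434814  13.76022148] [8.589229583740234, 40.04277038574219] 0.3109957
w [180. 215.] [673.15045166  49.76919937] [6.338857650756836, 156.75975036621094] -1.4846088
w [214. 189.] [643.27923584  69.08138275] [26.924768447875977, 34.226036071777344] 0.11311865
w [231. 175.] [628.36553955  81.26303101] [27.309202194213867, 51.78400421142578] 0.8336612
w [311. 205.] [633.19189453 150.38987732] [26.82842445373535, 33.734779357910156] 0.33138728
tri [0.6328492  0.15026183 0.04039164] 0.00044549737059716265
tri [ 6.43901810e-01  7.47340487e-02 -1.50805734e-04] 0.015001619452291191
tri [ 0.72375242  0.0061367  -0.28959585] 0.013232606406372876
tri [ 0.73618435 -0.12071181 -0.34068256] 0.0037643276817325333
```

Emit:
move_arm(
  increments=[-2.6,-4.6,15,-0.026,0.65,0,0,35,0,0.65,0,0,35,0,0.65,0,0,35,0,0.65,0,0,30,0,0.65,0,0,20,0,0.65,0,0,0,0,0.65],
)

```text
time: 2.77
tool_pos: [0.629, 0.1501, 0.0547]
tool_rot: [-0.006, -0.16, 0.987, 0.0]
contact_force: [-1.6, -0.0, -1.2]
gripper_width: 0.646
grasp_force: 0.0
```

```bash
python3 - <<'E'
from h import *
go(633.3,150.6,27.5,.325)
f=frame("wrist");cv2.imwrite("pics/w2.png",f["image"])
E
```

```text
t 2.7667 pos [629.  150.1  54.7] psi 0.321 w 0.6464336652332898 gf 0.0 shift [-4.5 -1.  27.2] spin -0.004 tilt -0.9999
```

View pics/w2.png

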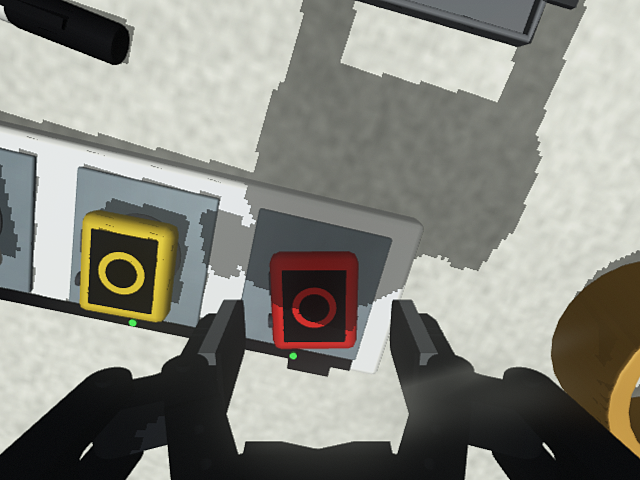

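The red watch sits between the fingers at (314,300). The alignment looks right and both sides are clear.

Emit:
move_arm(
  increments=[-3,-0.5,6,0,0.65,0,0,6,0,0.65,0,0,6,0,0.65,0,0,0,0,0.65,0,0,0,0,0.65,0,0,0,0,0.65],
)

```text
time: 3.32
tool_pos: [0.6368, 0.1511, 0.0439]
tool_rot: [0.0, -0.161, 0.987, -0.0]
contact_force: [0.0, 0.7, 0.8]
gripper_width: 0.649
grasp_force: 0.0
```

```bash
python3 - <<'E'
from h import *
go(633.3,150.6,27.5,.325)
E
```

```text
t 3.3167 pos [636.8 151.1  43.9] psi 0.323 w 0.6492182227845332 gf 0.0 shift [ 3.5  0.6 16.4] spin -0.002 tilt -1.0
```

Emit:
move_arm(
  increments=[3,0.5,5,0,0.65,0.5,0,6,0,0.65,0,0,5,0,0.65,0,0,0,0,0.65,0,0,0,0,0.65],
)

```text
time: 3.73
tool_pos: [0.6323, 0.1504, 0.0263]
tool_rot: [-0.001, -0.161, 0.987, 0.0]
contact_force: [-0.7, -1.1, -0.5]
gripper_width: 0.65
grasp_force: 0.0
```

Emit:
move_arm(
  increments=[0,0,0,0,0.55,0,0,0,0,0.48,0,0,0,0,0.4,0,0,0,0,0.3,0,0,0,0,0.3,0,0,0,0,0.3],
)

```text
time: 4.23
tool_pos: [0.6336, 0.1505, 0.028]
tool_rot: [0.001, -0.161, 0.987, -0.0]
contact_force: [1.5, -0.1, 3.2]
gripper_width: 0.425
grasp_force: 61.6
```

```bash
python3 - <<'E'
from h import *
go(633.3,150.6,27.5,.325)
f=frame("wrist");cv2.imwrite("pics/w3.png",f["image"])
E
```

```text
t 4.2333 pos [633.6 150.5  28. ] psi 0.323 w 0.4248674738795208 gf 61.58247113227844 shift [0.3 0.2 0.5] spin -0.002 tilt -1.0
```

View pics/w3.png

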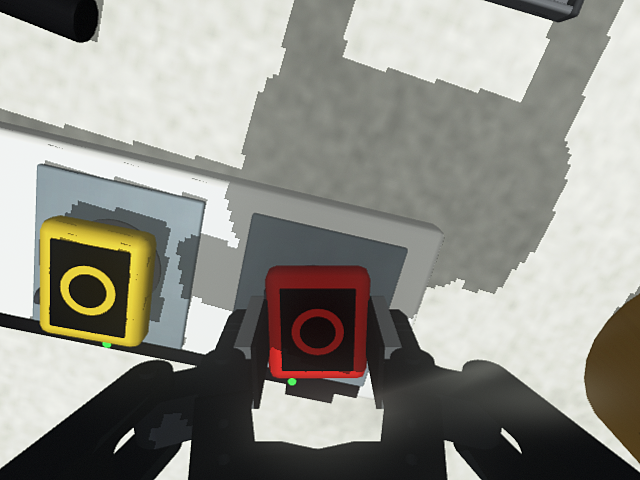

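Red is gripped (opening 0.425, 62 N). Next I lift, spin to the tray's direction and carry it over.

Emit:
move_arm(
  increments=[0,0,-8,0,0.3,0,0,-25,0.063,0.3,0,0,-25,0.063,0.3,0,0,-22,0.063,0.3,0,0,0,0.062,0.3,15,1.5,0,0,0.3,28,2.5,0,0,0.3,28,2.5,0,0,0.3],
)

```text
time: 4.95
tool_pos: [0.5609, 0.1517, 0.1074]
tool_rot: [-0.0, -0.036, 0.999, -0.0]
contact_force: [-0.6, -0.2, -0.6]
gripper_width: 0.424
grasp_force: 61.2
```

Emit:
move_arm(
  increments=[28,2.5,0,0,0.3,28,2.5,0,0,0.3,27,2.5,0,0,0.3,15,2,0,0,0.3,0,0,0,0,0.3,0,0,0,0,0.3,0,0,0,0,0.3],
)

```text
time: 5.53
tool_pos: [0.4641, 0.1542, 0.1078]
tool_rot: [0.001, -0.036, 0.999, 0.0]
contact_force: [-0.5, 0.7, 0.4]
gripper_width: 0.426
grasp_force: 61.2
```

```bash
python3 - <<'E'
from h import *
go(464,154.3,18,.072)
f=frame("wrist");cv2.imwrite("pics/w4.png",f["image"])
E
```

```text
t 5.5333 pos [464.1 154.2 107.8] psi 0.072 w 0.42615785059520883 gf 61.23530030250549 shift [ 0.2  0.1 89.8] spin 0.0 tilt -1.0
```

View pics/w4.png

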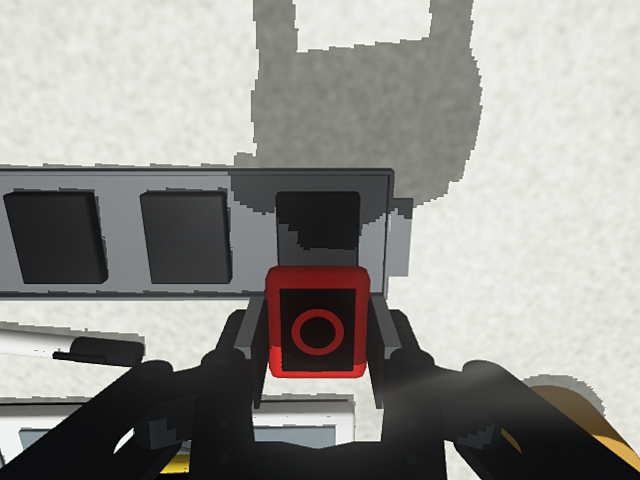

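The red watch is held at (318,322) over the leftmost pad, and pads 2 and 3 are clear at (186,238) and (56,238). I'll check the pads and the watch's offset in the grip from here.

```bash
python3 - <<'E'
from h import *
f=frame("wrist")
g=f["image"]
for u in dark(g,(0,180,245,290),80,2000,12000): print("pad",u.mean(0).round(),*rect(plane(f,u,.016)))
m=(g[...,2].astype(int)-g[...,1]>60).astype('uint8'); m[:262]=0; m[380:]=0
c=max(cv2.findContours(m,0,1)[0],key=cv2.contourArea); 
for z in(.1188,): print("watch case",*rect(plane(f,c[:,0].astype(float),z)))
for u in dark(g,(278,286,356,374),70,1500,8000): print("glass",*rect(plane(f,u,.1188)))
E
```

```text
pad [ 57. 235.] [473.20819092  -1.06492996] [55.50953674316406, 60.864540100097656] 0.07263219
pad [188. 235.] [467.61129761  76.90882874] [52.38380813598633, 60.736087799072266] 0.073589444
watch case [461.76852417 154.41355896] [36.3846549987793, 44.61796188354492] 0.07269466
glass [464.20953369 154.60955811] [27.21406364440918, 34.248558044433594] 0.07263458
```

Emit:
move_arm(
  increments=[0,0,15,0,0.3,0,0,25,0,0.3,0,0,20,0,0.3,0,0,12,0,0.3,0,0,7,0,0.3,0,0,5,0,0.3,0,0,4,0,0.3,0,0,0,0,0.3],
)

```text
time: 6.3
tool_pos: [0.4636, 0.1542, 0.0193]
tool_rot: [0.0, -0.036, 0.999, 0.0]
contact_force: [0.3, -0.3, -0.7]
gripper_width: 0.423
grasp_force: 61.2
```

Emit:
move_arm(
  increments=[0,0,1,0,0.3,0,0,0.5,0,0.3,0,0,0,0,0.3,0,0,0,0,0.3],
)

```text
time: 6.63
tool_pos: [0.4637, 0.1543, 0.0184]
tool_rot: [0.001, -0.036, 0.999, 0.0]
contact_force: [-0.3, 0.2, 0.3]
gripper_width: 0.429
grasp_force: 61.2
```

Emit:
move_arm(
  increments=[0,0,1,0,0.3,0,0,0.5,0,0.3,0,0,0,0,0.3,0,0,0,0,0.3],
)

```text
time: 6.97
tool_pos: [0.4636, 0.1543, 0.0169]
tool_rot: [0.0, -0.036, 0.999, 0.0]
contact_force: [-1.7, -0.0, 5.1]
gripper_width: 0.421
grasp_force: 61.8
```

Emit:
move_arm(
  increments=[0,0,0,0,0.5,0,0,0,0,0.65,0,0,0,0,0.65,0,0,-5,0,0.65,0,0,-20,0,0.65,0,0,-35,0,0.65,0,0,-30,0,0.65,0,0,0,0,0.65],
)

```text
time: 7.63
tool_pos: [0.4678, 0.155, 0.1137]
tool_rot: [0.006, -0.036, 0.999, 0.001]
contact_force: [0.5, -0.2, 0.8]
gripper_width: 0.651
grasp_force: 0.0
```

```bash
python3 - <<'E'
from h import *
go(643.4,69.4,110,.12)
f=frame("wrist");cv2.imwrite("pics/w5.png",f["image"])
E
```

```text
t 7.6333 pos [467.8 155.  113.7] psi 0.072 w 0.6514076690452909 gf 0.0 shift [-168.9  -98.1    5.6] spin -0.048 tilt -0.9999
```

View pics/w5.png

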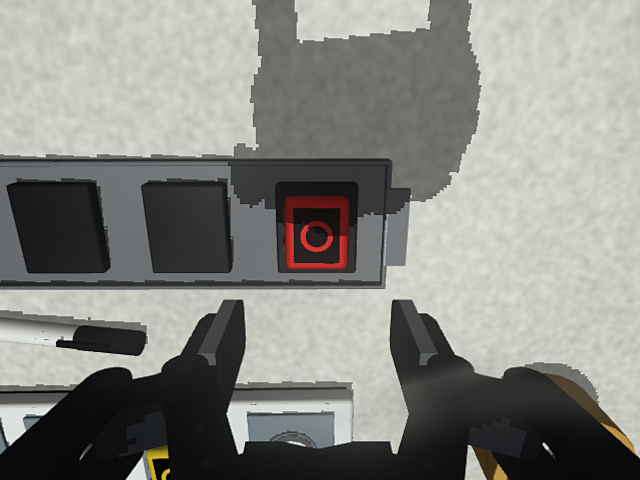

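Red now lies flat on pad 1 at (316,232), within about 3 mm of the pad's centre. Yellow is next.

Emit:
move_arm(
  increments=[-17,-10,0,-0.024,0.65,-33,-19,0,-0.024,0.65,-33,-19,0,0,0.65,-33,-18,0,0,0.65,-33,-18,0,0,0.65,-15,-9,0,0,0.65,-2,-2,0,0,0.65,0,0,0,0,0.65],
)

```text
time: 8.35
tool_pos: [0.6384, 0.0775, 0.1046]
tool_rot: [-0.001, -0.059, 0.998, 0.0]
contact_force: [-0.2, 0.7, 1.0]
gripper_width: 0.653
grasp_force: 0.0
```

Emit:
move_arm(
  increments=[0,0,0,0,0.65,0,0,0,0,0.65],
)

```text
time: 8.52
tool_pos: [0.6371, 0.0788, 0.1054]
tool_rot: [-0.001, -0.06, 0.998, 0.0]
contact_force: [0.3, 0.8, 0.4]
gripper_width: 0.652
grasp_force: 0.0
```

```bash
cat >> h.py <<'E'
def glass(f,box,z=.039):
    for u in dark(f["image"],box,70,1000,6000): print("glass",u.mean(0).round(),*rect(plane(f,u,z)))
E
python3 - <<'E'
from h import *
go(643.4,69.4,28,.12)
f=frame("wrist")
glass(f,(200,120,440,300))
E
```

```text
t 8.5167 pos [637.1  78.8 105.4] psi 0.121 w 0.651520461928658 gf 0.0 shift [ -5.3 -10.1  77.4] spin 0.001 tilt -1.0
glass [298. 263.] [643.30749512  69.34249878] [27.240694046020508, 34.01911163330078] 0.12151897
glass [308. 212.] [618.20947266  71.32501221] [29.430389404296875, 48.89473342895508] -1.4833993
glass [410. 215.] [607.63256836 125.37769318] [20.70741081237793, 29.883220672607422] -1.3582339
```

Emit:
move_arm(
  increments=[-5,-10,5,0,0.65,0,0,20,0,0.65,0,0,20,0,0.65,0,0,12,0,0.65,0,0,0,0,0.65,0,0,0,0,0.65,0,0,0,0,0.65],
)

```text
time: 9.15
tool_pos: [0.6456, 0.0688, 0.0503]
tool_rot: [0.001, -0.06, 0.998, -0.0]
contact_force: [0.1, 0.1, -0.2]
gripper_width: 0.65
grasp_force: 0.0
```

```bash
python3 - <<'E'
from h import *
go(643.3,69.3,28,.121)
E
```

```text
t 9.15 pos [645.6  68.8  50.3] psi 0.12 w 0.6500465306703471 gf 0.0 shift [ 2.2  0.8 22.3] spin -0.001 tilt -1.0
```

Emit:
move_arm(
  increments=[2,0.8,6,0,0.65,0,0,8,0,0.65,0,0,6,0,0.65,0,0,2,0,0.65,0,0,0,0,0.65,0,0,0,0,0.65,0,0,0,0,0.65],
)

```text
time: 9.73
tool_pos: [0.643, 0.0693, 0.0275]
tool_rot: [0.0, -0.06, 0.998, -0.0]
contact_force: [0.8, -0.2, -0.2]
gripper_width: 0.65
grasp_force: 0.0
```

Emit:
move_arm(
  increments=[0,0,0,0,0.55,0,0,0,0,0.48,0,0,0,0,0.4,0,0,0,0,0.3,0,0,0,0,0.3,0,0,0,0,0.3],
)

```text
time: 10.23
tool_pos: [0.6434, 0.0693, 0.0281]
tool_rot: [0.001, -0.06, 0.998, -0.0]
contact_force: [0.4, -0.7, 4.3]
gripper_width: 0.424
grasp_force: 61.5
```

```bash
python3 - <<'E'
from h import *
go(643.3,69.3,28,.121)
go(643.3,69.3,110,.072)
M=np.array([[-np.cos(.072),-np.sin(.072)],[-np.sin(.072),np.cos(.072)]])
print(M@(np.array([468.5,75.5])-manip.state()["tool_pos"][:2]*1000))
E
```

```text
t 10.2333 pos [643.4  69.3  28.1] psi 0.12 w 0.42434569841329084 gf 61.5491509437561 shift [ 0.1 -0.   0.1] spin -0.001 tilt -1.0
t 10.2333 pos [643.4  69.3  28.1] psi 0.12 w 0.42434569841329084 gf 61.5491509437561 shift [  0.   -0.  -81.9] spin 0.048 tilt -1.0
[174.01297133  18.7260065 ]
```

Emit:
move_arm(
  increments=[0,0,-8,0,0.3,0,0,-25,0.024,0.3,0,0,-25,0.024,0.3,0,0,-22,0,0.3,0,0,0,0,0.3,15,2,0,0,0.3,29,3,0,0,0.3,29,3,0,0,0.3],
)

```text
time: 10.9
tool_pos: [0.5682, 0.072, 0.1063]
tool_rot: [-0.001, -0.036, 0.999, 0.0]
contact_force: [-0.5, -0.2, -0.6]
gripper_width: 0.423
grasp_force: 61.1
```

Emit:
move_arm(
  increments=[29,3,0,0,0.3,29,3,0,0,0.3,28,3,0,0,0.3,15,1.7,0,0,0.3,0,0,0,0,0.3,0,0,0,0,0.3,0,0,0,0,0.3],
)

```text
time: 11.48
tool_pos: [0.4685, 0.0754, 0.1073]
tool_rot: [0.0, -0.036, 0.999, -0.0]
contact_force: [0.2, 0.4, 0.6]
gripper_width: 0.428
grasp_force: 61.1
```

```bash
python3 - <<'E'
from h import *
go(468.5,75.5,18,.072)
f=frame("wrist");cv2.imwrite("pics/w6.png",f["image"])
E
```

```text
t 11.4833 pos [468.5  75.4 107.3] psi 0.072 w 0.4283996623710584 gf 61.11793398857117 shift [ 0.   0.1 89.3] spin 0.0 tilt -1.0
```

View pics/w6.png

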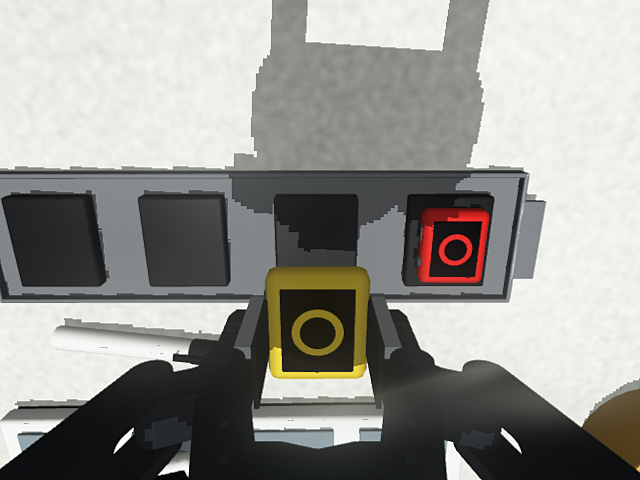

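Yellow is held over pad 2 and red is in place at (455,248). Pads 3 and 4 are at (184,240) and (55,240).

Emit:
move_arm(
  increments=[0,0,15,0,0.3,0,0,25,0,0.3,0,0,20,0,0.3,0,0,13,0,0.3,0,0,7,0,0.3,0,0,5,0,0.3,0,0,3,0,0.3,0,0,0,0,0.3],
)

```text
time: 12.2
tool_pos: [0.4684, 0.0754, 0.0193]
tool_rot: [-0.0, -0.036, 0.999, -0.0]
contact_force: [-0.2, -1.2, 0.3]
gripper_width: 0.425
grasp_force: 61.1
```

Emit:
move_arm(
  increments=[0,0,1,0,0.3,0,0,1,0,0.3,0,0,0.5,0,0.3,0,0,0,0,0.3,0,0,0,0,0.3],
)

```text
time: 12.62
tool_pos: [0.4681, 0.0754, 0.0171]
tool_rot: [0.0, -0.036, 0.999, -0.0]
contact_force: [-0.0, -0.1, -0.4]
gripper_width: 0.424
grasp_force: 61.1
```

Emit:
move_arm(
  increments=[0,0,0.5,0,0.3,0,0,0,0,0.3,0,0,0,0,0.5,0,0,0,0,0.65,0,0,0,0,0.65,0,0,-5,0,0.65,0,0,-20,0,0.65,0,0,-35,0,0.65],
)

```text
time: 13.28
tool_pos: [0.4643, 0.0754, 0.0731]
tool_rot: [-0.005, -0.036, 0.999, 0.0]
contact_force: [0.6, 0.3, -0.3]
gripper_width: 0.649
grasp_force: 0.0
```

Emit:
move_arm(
  increments=[0,0,-30,0,0.65,0,0,0,0,0.65,0,0,0,0,0.65,0,0,0,0,0.65],
)

```text
time: 13.62
tool_pos: [0.4676, 0.0754, 0.106]
tool_rot: [-0.0, -0.036, 0.999, -0.0]
contact_force: [-0.0, 0.9, -0.5]
gripper_width: 0.647
grasp_force: 0.0
```

```bash
python3 - <<'E'
from h import *
go(647.5,-8.6,107,.322)
f=frame("wrist");cv2.imwrite("pics/w7.png",f["image"])
for u in dark(f["image"],(0,150,245,290),80,2000,12000): print("pad",u.mean(0).round(),*rect(plane(f,u,.016)))
for n,b in(("y",(250,180,400,285)),("r",(400,180,500,285))):
    g=f["image"].astype(int); m=((g[...,2]-g[...,0])>60).astype('uint8'); k=np.zeros_like(m);k[b[1]:b[3],b[0]:b[2]]=m[b[1]:b[3],b[0]:b[2]]
    P=np.argwhere(k)[:,::-1].astype(float); print(n,*rect(plane(f,P,.026)))
E
```

```text
t 13.6167 pos [467.6  75.4 106. ] psi 0.072 w 0.6469833723645214 gf 0.0 shift [-173.4  -96.8   -1. ] spin -0.25 tilt -1.0
pad [ 56. 239.] [479.05136108 -80.8079071 ] [55.84332275390625, 60.868194580078125] 0.07293439
pad [185. 240.] [473.35769653  -2.85649681] [52.49510955810547, 60.86461639404297] 0.07293427
y [467.54464722  75.83348083] [37.35645294189453, 44.58523178100586] 0.07293105
r [462.48553467 153.51197815] [38.33243179321289, 44.653079986572266] 0.07289028
```

View pics/w7.png

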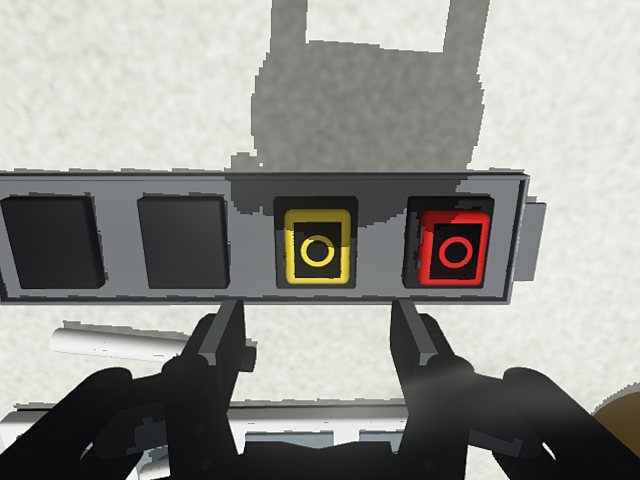

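Yellow is flat on pad 2 at (317,247), and red is unchanged. White is next.

Emit:
move_arm(
  increments=[-17,-10,0,0,0.65,-33,-19,0,0,0.65,-33,-19,0,0,0.65,-33,-18,0,0,0.65,-33,-18,0,0,0.65,-17,-9,0,0,0.65,-7,-4,0,0,0.65,0,0,0,-0.083,0.65],
)

```text
time: 14.33
tool_pos: [0.6475, -0.0096, 0.104]
tool_rot: [-0.002, -0.078, 0.997, 0.0]
contact_force: [-0.2, -0.3, 0.4]
gripper_width: 0.649
grasp_force: 0.0
```

Emit:
move_arm(
  increments=[0,0,0,-0.083,0.65,0,0,0,-0.083,0.65,0,0,0,0,0.65,0,0,0,0,0.65],
)

```text
time: 14.67
tool_pos: [0.646, -0.0083, 0.1048]
tool_rot: [-0.001, -0.159, 0.987, 0.0]
contact_force: [0.3, 0.5, 0.0]
gripper_width: 0.645
grasp_force: 0.0
```

```bash
python3 - <<'E'
from h import *
go(647.5,-8.6,28,.322)
f=frame("wrist")
glass(f,(240,200,400,330))
E
```

```text
t 14.6667 pos [646.   -8.3 104.8] psi 0.319 w 0.6449958945883516 gf 0.0 shift [-1.5 -0.8 76.8] spin -0.003 tilt -1.0
glass [315. 257.] [647.15576172  -9.02029228] [26.86782455444336, 33.7822265625] 0.32978725
glass [327. 306.] [674.7043457    3.91065216] [19.19234275817871, 92.9388656616211] -1.3555197
```

Emit:
move_arm(
  increments=[-1,-1,5,-0.008,0.65,0,0,20,0,0.65,0,0,20,0,0.65,0,0,12,0,0.65,0,0,0,0,0.65,0,0,0,0,0.65,0,0,0,0,0.65],
)

```text
time: 15.3
tool_pos: [0.6494, -0.0095, 0.0502]
tool_rot: [0.001, -0.164, 0.986, -0.0]
contact_force: [0.3, 0.1, 0.9]
gripper_width: 0.651
grasp_force: 0.0
```

```bash
python3 - <<'E'
from h import *
go(647.2,-9,28,.328)
E
```

```text
t 15.3 pos [649.4  -9.5  50.2] psi 0.329 w 0.6506967003579668 gf 0.0 shift [ 1.9  1.2 22.2] spin 0.001 tilt -1.0
```

Emit:
move_arm(
  increments=[1.8,1,6,0,0.65,0,0,8,0,0.65,0,0,6,0,0.65,0,0,2,0,0.65,0,0,0,0,0.65,0,0,0,0,0.65,0,0,0,0,0.65],
)

```text
time: 15.88
tool_pos: [0.6469, -0.0091, 0.0275]
tool_rot: [0.0, -0.164, 0.986, -0.0]
contact_force: [0.4, -0.3, 0.0]
gripper_width: 0.651
grasp_force: 0.0
```

Emit:
move_arm(
  increments=[0,0,0,0,0.55,0,0,0,0,0.48,0,0,0,0,0.4,0,0,0,0,0.3,0,0,0,0,0.3,0,0,0,0,0.3],
)

```text
time: 16.38
tool_pos: [0.6473, -0.0092, 0.0281]
tool_rot: [0.001, -0.164, 0.986, -0.0]
contact_force: [-0.4, -0.4, 3.6]
gripper_width: 0.423
grasp_force: 61.4
```

```bash
python3 - <<'E'
from h import *
go(647.2,-9,28,.072)
M=np.array([[-np.cos(.072),-np.sin(.072)],[-np.sin(.072),np.cos(.072)]])
print(M@(np.array([472.8,-4])-manip.state()["tool_pos"][:2]*1000))
E
```

```text
t 16.3833 pos [647.3  -9.2  28.1] psi 0.329 w 0.4229141078752832 gf 61.419228315353394 shift [0.  0.2 0.1] spin 0.257 tilt -1.0
[173.66743012  17.71671086]
```

Emit:
move_arm(
  increments=[0,0,-8,0,0.3,0,0,-25,0.064,0.3,0,0,-25,0.064,0.3,0,0,-22,0.064,0.3,0,0,0,0.065,0.3,15,2,0,0,0.3,29,3,0,0,0.3,29,3,0,0,0.3],
)

```text
time: 17.05
tool_pos: [0.5725, -0.0064, 0.1073]
tool_rot: [-0.0, -0.036, 0.999, 0.0]
contact_force: [-0.4, -0.1, 0.4]
gripper_width: 0.428
grasp_force: 61.0
```

Emit:
move_arm(
  increments=[29,3,0,0,0.3,29,3,0,0,0.3,28,2.5,0,0,0.3,14.7,1.2,0,0,0.3,0,0,0,0,0.3,0,0,0,0,0.3,0,0,0,0,0.3],
)

```text
time: 17.63
tool_pos: [0.473, -0.0041, 0.1078]
tool_rot: [0.001, -0.036, 0.999, -0.0]
contact_force: [-0.0, -0.3, -0.6]
gripper_width: 0.426
grasp_force: 61.0
```

```bash
python3 - <<'E'
from h import *
go(472.8,-4,17,.072)
E
```

```text
t 17.6333 pos [473.   -4.1 107.8] psi 0.072 w 0.4260411753163184 gf 61.00435495376587 shift [ 0.3  0.1 90.8] spin 0.0 tilt -1.0
```

Emit:
move_arm(
  increments=[0,0,15,0,0.3,0,0,25,0,0.3,0,0,20,0,0.3,0,0,13,0,0.3,0,0,7,0,0.3,0,0,5,0,0.3,0,0,3,0,0.3,0,0,0,0,0.3],
)

```text
time: 18.3
tool_pos: [0.4727, -0.004, 0.0194]
tool_rot: [0.0, -0.036, 0.999, -0.0]
contact_force: [0.0, -0.2, -0.7]
gripper_width: 0.422
grasp_force: 61.0
```

Emit:
move_arm(
  increments=[0,0,1,0,0.3,0,0,1,0,0.3,0,0,0.5,0,0.3,0,0,0,0,0.3,0,0,0,0,0.3],
)

```text
time: 18.72
tool_pos: [0.4724, -0.004, 0.0171]
tool_rot: [0.0, -0.036, 0.999, -0.0]
contact_force: [0.2, 0.1, -0.2]
gripper_width: 0.424
grasp_force: 61.0
```

Emit:
move_arm(
  increments=[0,0,0.5,0,0.3,0,0,0,0,0.3,0,0,0,0,0.5,0,0,0,0,0.65,0,0,0,0,0.65,0,0,-5,0,0.65,0,0,-20,0,0.65,0,0,-35,0,0.65],
)

```text
time: 19.38
tool_pos: [0.4686, -0.0034, 0.073]
tool_rot: [-0.005, -0.036, 0.999, 0.001]
contact_force: [-0.1, 0.4, 0.4]
gripper_width: 0.653
grasp_force: 0.0
```

Emit:
move_arm(
  increments=[0,0,-30,0,0.65,0,0,0,0,0.65,0,0,0,0,0.65,0,0,0,0,0.65],
)

```text
time: 19.72
tool_pos: [0.4718, -0.0039, 0.106]
tool_rot: [-0.0, -0.036, 0.999, 0.0]
contact_force: [-0.5, -0.1, -0.2]
gripper_width: 0.65
grasp_force: 0.0
```

```bash
python3 - <<'E'
from h import *
go(654,-92.6,107,-.094)
f=frame("wrist");cv2.imwrite("pics/w8.png",f["image"])
for u in dark(f["image"],(0,150,245,290),80,2000,12000): print("pad",u.mean(0).round(),*rect(plane(f,u,.016)))
E
```

```text
t 19.7167 pos [471.8  -3.9 106. ] psi 0.072 w 0.6496268703152772 gf 0.0 shift [-175.3 -101.6   -1. ] spin 0.166 tilt -1.0
pad [185. 242.] [478.66125488 -82.73760986] [52.29513168334961, 60.24508285522461] 0.07348549
```

View pics/w8.png

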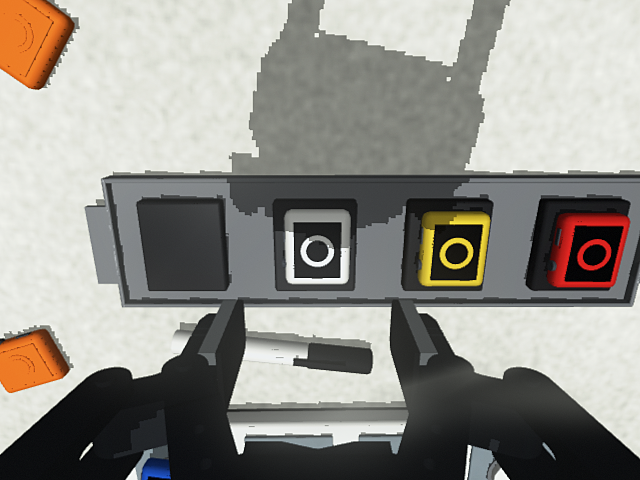

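White is flat on pad 3 at (317,247); yellow and red are fine. Pad 4 is free at (182,244). Blue is next.

Emit:
move_arm(
  increments=[-17,-10,0,0,0.65,-33,-20,0,0,0.65,-33,-20,0,0,0.65,-33,-19,0,0,0.65,-33,-19,0,0,0.65,-18,-10,0,0,0.65,-8,-4,0,0,0.65,0,0,0,0.083,0.65],
)

```text
time: 20.43
tool_pos: [0.6543, -0.0937, 0.104]
tool_rot: [-0.002, 0.007, 1.0, 0.0]
contact_force: [0.1, 0.9, 0.8]
gripper_width: 0.653
grasp_force: 0.0
```

Emit:
move_arm(
  increments=[0,0,0,0.083,0.65,0,0,0,0,0.65,0,0,0,0,0.65,0,0,0,0,0.65],
)

```text
time: 20.77
tool_pos: [0.6531, -0.0926, 0.1054]
tool_rot: [-0.001, 0.046, 0.999, 0.0]
contact_force: [-0.6, 0.2, 0.9]
gripper_width: 0.651
grasp_force: 0.0
```

```bash
python3 - <<'E'
from h import *
go(654,-92.6,28,-.094)
f=frame("wrist");cv2.imwrite("pics/w9.png",f["image"])
glass(f,(240,200,400,330))
E
```

```text
t 20.7667 pos [653.1 -92.6 105.4] psi -0.092 w 0.6511154746769685 gf 0.0 shift [-1.   0.1 77.4] spin 0.002 tilt -1.0
glass [316. 218.] [635.50396729 -92.01608276] [27.812955856323242, 59.32447052001953] 1.4795974
glass [316. 256.] [653.83520508 -92.6601181 ] [27.47133445739746, 34.377723693847656] -0.09748423
```

View pics/w9.png

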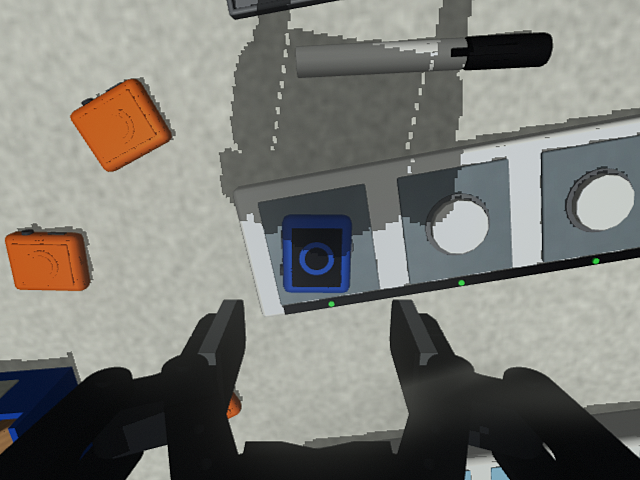

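The blue watch is at (316,254), centred and aligned with the gripper.

Emit:
move_arm(
  increments=[-1,0,5,0.003,0.65,0,0,20,0,0.65,0,0,20,0,0.65,0,0,12,0,0.65,0,0,0,0,0.65,0,0,0,0,0.65,0,0,0,0,0.65],
)

```text
time: 21.4
tool_pos: [0.6557, -0.0933, 0.0503]
tool_rot: [0.001, 0.048, 0.999, -0.0]
contact_force: [0.6, -0.6, -0.1]
gripper_width: 0.652
grasp_force: 0.0
```

```bash
python3 - <<'E'
from h import *
go(653.9,-92.7,28,-.096)
E
```

```text
t 21.4 pos [655.7 -93.3  50.3] psi -0.097 w 0.6516415094344814 gf 0.0 shift [ 1.9  0.5 22.3] spin -0.001 tilt -1.0
```

Emit:
move_arm(
  increments=[1.7,0.5,6,0,0.65,0,0,8,0,0.65,0,0,6,0,0.65,0,0,2,0,0.65,0,0,0,0,0.65,0,0,0,0,0.65,0,0,0,0,0.65],
)

```text
time: 21.98
tool_pos: [0.6536, -0.0926, 0.0275]
tool_rot: [0.0, 0.048, 0.999, -0.0]
contact_force: [-0.5, -0.1, -0.2]
gripper_width: 0.643
grasp_force: 0.0
```

Emit:
move_arm(
  increments=[0,0,0,0,0.55,0,0,0,0,0.48,0,0,0,0,0.4,0,0,0,0,0.3,0,0,0,0,0.3,0,0,0,0,0.3],
)

```text
time: 22.48
tool_pos: [0.654, -0.0927, 0.0281]
tool_rot: [0.001, 0.048, 0.999, -0.0]
contact_force: [0.1, -0.0, 4.8]
gripper_width: 0.424
grasp_force: 61.7
```

```bash
python3 - <<'E'
from h import *
go(653.9,-92.7,28,.072)
M=np.array([[-np.cos(.072),-np.sin(.072)],[-np.sin(.072),np.cos(.072)]])
print(M@(np.array([478.3,-83.5])-manip.state()["tool_pos"][:2]*1000))
E
```

```text
t 22.4833 pos [654.  -92.7  28.1] psi -0.097 w 0.42351331278031434 gf 61.65028095245361 shift [ 0.1 -0.1  0.1] spin -0.169 tilt -1.0
[174.61710577  21.77785267]
```

Emit:
move_arm(
  increments=[0,0,-8,0,0.3,0,0,-25,-0.06,0.3,0,0,-25,-0.06,0.3,0,0,-22,-0.049,0.3,0,0,0,0,0.3,15,2,0,0,0.3,29,3.6,0,0,0.3,29,3.6,0,0,0.3],
)

```text
time: 23.15
tool_pos: [0.5787, -0.0884, 0.1062]
tool_rot: [-0.001, -0.036, 0.999, 0.0]
contact_force: [-0.5, -0.3, -0.7]
gripper_width: 0.428
grasp_force: 61.2
```

Emit:
move_arm(
  increments=[29,3.6,0,0,0.3,29,3.6,0,0,0.3,28,3.6,0,0,0.3,15.6,1.8,0,0,0.3,0,0,0,0,0.3,0,0,0,0,0.3,0,0,0,0,0.3],
)

```text
time: 23.73
tool_pos: [0.4783, -0.0835, 0.1073]
tool_rot: [0.0, -0.036, 0.999, -0.0]
contact_force: [0.5, -0.6, -0.4]
gripper_width: 0.42
grasp_force: 61.2
```

```bash
python3 - <<'E'
from h import *
go(478.3,-83.5,17,.072)
E
```

```text
t 23.7333 pos [478.3 -83.5 107.3] psi 0.072 w 0.4200258011804611 gf 61.24121904373169 shift [ 0.1  0.  90.3] spin -0.0 tilt -1.0
```

Emit:
move_arm(
  increments=[0,0,15,0,0.3,0,0,25,0,0.3,0,0,20,0,0.3,0,0,13,0,0.3,0,0,7,0,0.3,0,0,5,0,0.3,0,0,3,0,0.3,0,0,0,0,0.3],
)

```text
time: 24.4
tool_pos: [0.4782, -0.0835, 0.0193]
tool_rot: [0.0, -0.036, 0.999, -0.0]
contact_force: [-0.2, 0.5, -1.2]
gripper_width: 0.423
grasp_force: 61.2
```

Emit:
move_arm(
  increments=[0,0,1,0,0.3,0,0,1,0,0.3,0,0,0.5,0,0.3,0,0,0,0,0.3,0,0,0,0,0.3],
)

```text
time: 24.82
tool_pos: [0.4779, -0.0834, 0.0171]
tool_rot: [0.0, -0.036, 0.999, -0.0]
contact_force: [0.1, -0.2, -0.1]
gripper_width: 0.423
grasp_force: 61.2
```

Emit:
move_arm(
  increments=[0,0,0.5,0,0.3,0,0,0,0,0.3,0,0,0,0,0.5,0,0,0,0,0.65,0,0,0,0,0.65,0,0,-5,0,0.65,0,0,-20,0,0.65,0,0,-35,0,0.65],
)

```text
time: 25.48
tool_pos: [0.4742, -0.0822, 0.073]
tool_rot: [-0.004, -0.036, 0.999, 0.002]
contact_force: [0.2, -0.3, -0.0]
gripper_width: 0.65
grasp_force: 0.0
```

Emit:
move_arm(
  increments=[0,0,-35,0,0.65,0,0,-35,0,0.65,0,0,-35,0,0.65,-30,0,0,0,0.65,-35,0,0,0,0.65,-35,0,0,0,0.65,-35,0,0,0,0.65,0,0,0,0,0.65],
)

```text
time: 26.15
tool_pos: [0.6163, -0.0733, 0.18]
tool_rot: [0.0, -0.037, 0.999, 0.0]
contact_force: [-1.6, 1.0, -0.4]
gripper_width: 0.655
grasp_force: 0.0
```

Emit:
move_arm(
  increments=[0,0,0,0,0.65,0,0,0,0,0.65,0,0,0,0,0.65],
)

```text
time: 26.4
tool_pos: [0.6115, -0.0736, 0.1815]
tool_rot: [-0.0, -0.036, 0.999, -0.0]
contact_force: [-1.1, 0.9, 0.4]
gripper_width: 0.651
grasp_force: 0.0
```

```bash
python3 - <<'E'
from h import *
f=frame("wrist");cv2.imwrite("pics/w10.png",f["image"]);t=frame("top");s=frame("scene")
g=t["image"][255:335,155:375]; h=s["image"][180:260,230:450]
cv2.imwrite("pics/fin.png",cv2.resize(np.vstack([g,h]),None,fx=3.4,fy=3.4,interpolation=cv2.INTER_CUBIC))
for u in dark(t["image"],(165,265,365,328),60,60,900): print(u.mean(0).round(),*rect(plane(t,u,.028)))
E
```

```text
[307. 290.] [481.42422485 -38.95063782] [11.814104080200195, 198.50025939941406] 1.357104
```

View pics/fin.png

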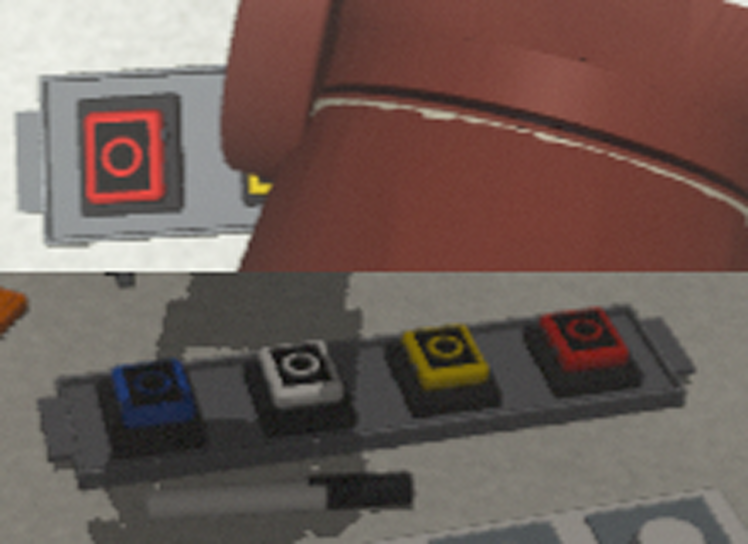

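All four watches lie flat on their pads in the right order. In the top view red is centred within about 2 mm, and the gripper is well clear. I'm handing in.

```bash
python3 -c "
from plant import manip
print(manip.job_done())"
```

```text
the job is handed in; nothing more can be done
None
```

I moved all four watches to the tray in dock order (red, yellow, white, blue from left to right), flat and face up on their own pads, with none dropped, and handed the job in at about 26 s; no verdict was returned.

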